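# Load a drive-unit jig and hold its spring jaw open at the pointer

## Robot

A 6-joint arm with a two-finger parallel gripper is mounted at the origin on the work surface. World frame = base frame: x ahead of the robot, y to its left, z up, the work surface at z = 0. Lengths are in m, angles in degrees, forces in N, time in s.
With the tool pointing down it reaches from about 0.25 to 0.725 m from the base axis. Payload 9.7 kg.
Tool frame: the origin (TCP) lies midway between the tips of the shut fingers; the grasp point (between the pads) lies 19 mm behind it; x points along the fingers, y is the direction in which the jaws open and shut, and the axes are right-handed (so a half turn about x gives the same grasp; the last joint's range is limited). The gripper opens to 85 mm and grips with 20 to 120 N. Pads are 22 mm wide; open, the fingers measure 114 mm over their backs; the gripper's body (76 mm by 85 mm) begins 54 mm behind the grasp point. The pads swing forward as they close: fully open they stand 13 mm farther back than shut.
Start: joints at [-74.485, 4.979, 10.078, 95.1, 0, 90], TCP at [0.147, -0.53, 0.231] pointing down, gripper open.
Joint ranges: [-179.16, 179.16], [-48.56, 103.87], [-65.8, 70.77], [-126.05, 130.52], [-82.76, 87.17], [-180, 180]. Speed limits (degrees/s): [127.2, 127.2, 147.25, 180, 180, 180].

## Interface

Orientations are given as [roll, pitch, yaw] about the fixed x, y, z axes, in that order (R = Rz(yaw) Ry(pitch) Rx(roll)).
In Python, from workcell import bot, cams gives the robot as it stands.
- The arm moves only by the tool apply_moves, never from a script. Its argument "commands" is a list of rows, each a list of 5 numbers: the shift along the tool's x, y, z in m, then the turn about the tool's x in rad, then the opening, from -1 (shut) to 1 (fully open). In form: [[tx, ty, tz, roll, hand], ...]. A call has 1 to 12 rows; each row is the pose to reach, as a shift and turn from the pose measured when the call began, along the tool's axes at that moment; what a row does not reach only later rows make up. A row lasts 1/10 s, in which the tool goes at most 50 mm and 8.59 degrees, less where a joint would pass 70% of its speed; a pose out of reach is approached as far as the arm can. A call with a gripper value outside its range is refused whole. The fingers move at their own pace and stop on an object; "newtons" is the grip in N (left out, the last holds). Time passes only in rows, so rows that repeat a pose let the fingers close. It gives the time, the measured TCP pose, the force and the opening at its end, in the units of the state.
- bot.get_obs(): the state, without advancing time (a new reading comes with each control period).
- cams.camera(name): name is "scene" or "top" or "wrist"; returns a dict with "frame" (420x560x3 uint8, blue, green, red), "depth" (420x560 float32, m along the optical axis (not along the pixel's ray), 0 where there is no reading), "camera_matrix" (3x3 intrinsics, pixels), "R" (3x3) and "t" (3): a world point X has camera coordinates R X + t; the wrist camera has in their place "mount" (4x4, takes a point from camera to tool coordinates, whose origin is the TCP and whose axes are the tool frame's). Camera axes: x right, y down, z forward; pixel columns grow to the right and rows downward; lengths in m; the calibration is good to about 2 mm. A picture is of the moment at which its call begins: read the wrist's pose just before it.
- bot.job_done(): hands the job in, once; it reports no verdict.
Trained networks look in the newest picture that a camera, given by its name, has taken for a name from the list of things; names that differ only in an ending like _2 or _b are one class to them, and where a whole thing is asked for, a point or a joint stands for the part that bears it (a point fixed in the world has none). Each returns a list of dicts, best first, with "confidence" (0 to 1); they miss things now and then, are a little off and sometimes report something else, mostly with a low value. They report only what shows in the picture. A call takes as long as a camera call. They do not tell look-alikes from the thing itself.
- cams.spot_in(name, camera): "rect" ([left, top, right, bottom] in pixels, round what is visible of it).
The state is a dict: "time": time; "q": joint angles; "qd": joint speeds; "joint_efforts": joint torques, N m; "ee_pos": TCP position; "tcp_rot": TCP orientation; "wrist_force": force on the tool from outside, world axes, zero at the start; "torque": the same for the moment, N m; "opening": finger opening in m.
Only numpy, scipy, OpenCV 4.12 (cv2) and the standard library are available. Lean on these libraries where they do the work, as an engineer would, in place of code of your own. Each camera call takes 0.05 s, during which the arm holds its last target. There are 200 camera calls.

## Task

Get the assembly jig ready for the next plate: put the round bearing housing into the round nest and the oblong gearbox into the oblong nest, each upright (the way up it stands now) and fully down, and let go of them. Then take the black handle of the spring jaw, pull the jaw open until its needle is level with the pointer on the scale rail, and finish while still holding it there; it springs shut if released. Leave everything else on the table where it is.

Things in the scene. Friction and masses are not known exactly. Their poses are not given: they have to be found in the camera images.
- jig: jig base plate, aluminium, 240 (x -130 to +110) x 290 x 12 mm, fixed; origin on the table. The jaw runs along the line y = 0 and is pulled to the jig's -x, roughly towards the robot. Nests stand on it at x = -20, y = +105 and -105 mm (which is which varies). A fixed jaw, 60 mm wide, top 52 mm above the table, at x = 63 to 81. Scale rail along x at y = 48 to 64, its top 22 mm above the table
- jaw (a joint): opening of the spring jaw in m: 0 shut, grows as the handle is pulled to the jig's -x, end stop at 0.065. A spring always pulls it shut: about 4 N when shut, 120 N/m more as it opens (about 10 N at 50 mm)
- handle_top (a point): centre of the top of the jaw's handle, an upright black plate 14 mm thick along the jig's x, 44 mm wide along y, top 77 mm and foot 25 mm above the table, on a steel carriage. Shut, it stands at jig x = -35, y = 0; on that line nothing is higher than 28 mm within 75 mm before or behind it. Axes as the jig's. Can be pinched from above, one finger in front and one behind
- needle_tip (a point): tip of the dark 3 mm thin needle that sticks out of the carriage to the jig's +y beside the handle, in the handle's mid-plane (same jig x as handle_top), 28 mm above the table, at jig y = +47 mm. Axes as the jig's
- pointer_tip (a point): the mark: tip of a small dark steel pointer (14 mm wide, 12 mm high, brass screw on top) clamped on the scale rail, pointing to the jig's -y, at jig y = +49 mm, 28 mm above the table; fixed, its place along the rail varies (the jaw must open 26 to 50 mm). The needle is level with it when both have the same jig x. Axes as the jig's
- round_nest: grey plastic block 75 x 75 x 20 mm standing on the jig plate (its underside 12 mm, its top 32 mm above the table), fixed, with a round pocket 44 mm across and 12 mm deep (rim bevelled 3 mm) in its middle, so the pocket's floor is 20 mm above the table; origin: centre of the underside
- oblong_nest: the same block with an oblong pocket, 50 mm along its own x and 36 mm along its own y, 12 mm deep, in its middle; origin: centre of the underside
- bearing: loose bearing housing, a plain aluminium cylinder 40 mm across and 40 mm tall standing upright, a dark ring and bore drawn on its top, about 0.14 kg; origin: centre of the underside
- gearbox: loose gearbox, an aluminium block 46 mm (its x) x 32 mm (its y) x 40 mm tall, with a boss and a thin shaft 14 mm high on its top, 8 mm off centre to +x, about 0.16 kg; may go into its nest either way round; origin: centre of the underside
- wheel: small robot wheel lying flat, black rubber tyre 60 mm across, 24 mm thick, white hub face: bystander, leave alone; origin: centre of the underside
- screwdriver: screwdriver lying on the table, handle at its -x end: bystander, leave alone
- spacer: steel ring 32 mm across, 12 mm thick: bystander, leave alone
- battery_pack: flat black battery holder 62 x 58 x 19 mm: bystander, leave alone
- mouse: black computer mouse 100 x 58 x 24 mm: bystander, leave alone
- glue: white bottle with black cap, 40 mm across, 100 mm tall: bystander, leave alone
Not all that is in view belongs to the job. Leave any blue look-alike of the gearbox alone.

How it is judged:
By the outcome, as a careful person would: the job done as asked, in the order asked, and still so for the second after the job is handed in, while the arm keeps its last pose, push and grip.
It also fails if it takes over 72 s, if anything falls off the work surface, if the arm or the gripper's body presses on something with over 40 N, if the wrist force passes 120 N, or if a joint passes its speed limit or range.

## Working session

There is one attempt and no reset: what is moved stays moved. The work goes in short steps, Python scripts to look and compute and a tool call to move; the robot and the scene stay as the last step left them, time stands still between calls to the robot, and variables do not carry over. Pictures are saved under pics/ and viewed, about 8 in all and at most 12, crops included, and the job is handed in when it is done.

Besides the shell and the picture viewer there is one more tool, called after "Request:" as a command line: name --pt "numbers of a row" for each row, then --argument value for the rest. apply_moves: Moves the arm, as the interface text tells. Its arguments: {"type":"object","properties":{"commands":{"type":"array"},"newtons":{"type":"number"}},"required":["commands"]}

```bash
mkdir -p pics; cat > h.py <<'E'
import numpy as np, cv2
from workcell import bot, cams
from scipy.spatial.transform import Rotation as Ro
def tool():
    o=bot.get_obs(); return Ro.from_euler('xyz',o['tcp_rot'],degrees=True).as_matrix(), np.array(o['ee_pos']), o
def cam(n):
    R,p,o=tool(); c=cams.camera(n)
    if n=='wrist':
        M=np.array(c['mount']); A=R@M[:3,:3]; b=R@M[:3,3]+p
    else:
        Rc=np.array(c['R']); A=Rc.T; b=-Rc.T@np.array(c['t'])
    c['A'],c['b']=A,b; return c
def cloud(c):
    d=c['depth']; K=np.array(c['camera_matrix']); v,u=np.mgrid[:d.shape[0],:d.shape[1]]
    P=np.stack([(u-K[0,2])/K[0,0]*d,(v-K[1,2])/K[1,1]*d,d],-1)@c['A'].T+c['b']
    P[d==0]=np.nan; return P
def ray(c,u,v,z):
    K=np.array(c['camera_matrix']); r=c['A']@np.array([(u-K[0,2])/K[0,0],(v-K[1,2])/K[1,1],1.]); return c['b']+r*(z-c['b'][2])/r[2]
E
python3 - <<'E'
from h import *
print(bot.get_obs())
ims=[]
for n in ['top','scene']:
    c=cam(n); P=cloud(c); np.savez('%s.npz'%n,P=P,frame=c['frame'],K=c['camera_matrix'],A=c['A'],b=c['b'])
    cv2.imwrite('pics/%s0.png'%n,cv2.resize(c['frame'],(800,600)))
    for t in ['jig','jaw','handle_top','needle_tip','pointer_tip','round_nest','oblong_nest','bearing','gearbox']:
        for r in cams.spot_in(t,n)[:3]:
            b=np.array(r['rect']); u,v=(b[:2]+b[2:])/2
            print(n,t,b.round(),round(r['confidence'],2),P[int(v),int(u)].round(3))
E
```

```text
{'time': 0.0, 'q': array([-7.44849024e+01,  5.01230279e+00,  1.00331797e+01,  9.50972370e+01,
        5.73860760e-04,  9.00000033e+01]), 'qd': array([ 0.00412728,  0.00987211,  0.06790151, -0.13291026,  0.00015881,
       -0.0284355 ]), 'joint_efforts': array([ 2.08391793e-03, -5.20384562e+01,  4.64805973e+01,  1.62514084e-02,
        1.65219549e-04,  7.69250477e-06]), 'ee_pos': array([ 0.14706512, -0.52974691,  0.23056009]), 'tcp_rot': array([-90.43057724,  89.92363776, 105.08451673]), 'wrist_force': array([-0.22454476, -0.04957596, -0.43673833]), 'torque': array([-0.02327297, -0.04991797, -0.01484042]), 'opening': 0.08540489144097162}
top jig [274. 138. 368. 220.] 0.92 [ 0.608 -0.168  0.025]
top jaw [311. 156. 334. 194.] 0.85 [ 0.62  -0.171  0.032]
top handle_top [307. 157. 330. 195.] 0.71 [ 0.621 -0.158  0.026]
top needle_tip [312. 155. 329. 192.] 0.62 [ 0.627 -0.164  0.032]
top round_nest [340. 163. 366. 190.] 0.69 [ 0.621 -0.272  0.018]
top oblong_nest [176. 149. 182. 159.] 0.71 [0.687 0.314 0.001]
top oblong_nest [278. 174. 304. 200.] 0.62 [ 0.579 -0.066  0.022]
top oblong_nest
[... 360 characters left out ...]
ndle_top [165. 148. 181. 174.] 0.17 [ 0.311 -0.409  0.029]
scene needle_tip [197. 234. 223. 271.] 0.89 [ 0.615 -0.175  0.03 ]
scene pointer_tip [236. 230. 242. 234.] 0.45 [ 0.536 -0.117  0.039]
scene round_nest [157. 231. 191. 260.] 0.74 [ 0.615 -0.282  0.023]
scene oblong_nest [232. 236. 265. 265.] 0.91 [ 0.578 -0.076  0.025]
scene oblong_nest [195. 230. 227. 268.] 0.55 [ 0.605 -0.173  0.032]
scene bearing [395. 244. 414. 260.] 0.65 [0.487 0.335 0.043]
scene bearing [337. 228. 354. 251.] 0.47 [0.484 0.175 0.041]
scene bearing [383. 207. 411. 227.] 0.21 [0.359 0.304 0.027]
scene gearbox [421. 234. 445. 247.] 0.8 [0.424 0.408 0.039]
scene gearbox [397. 243. 414. 263.] 0.71 [0.489 0.338 0.042]
```

View pics/top0.png

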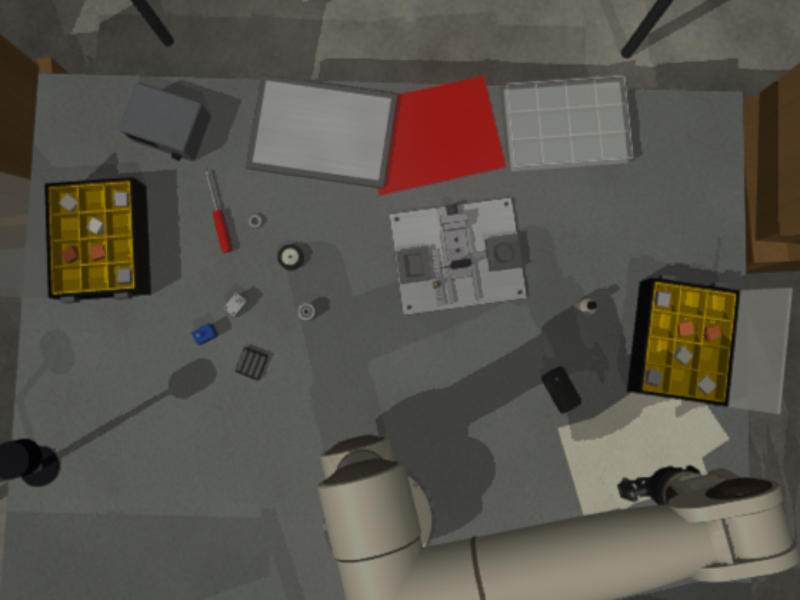

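```bash
python3 - <<'E'
import cv2,numpy as np
a=np.load('top.npz')['frame'];s=np.load('scene.npz')['frame']
A=cv2.resize(a[195:250,120:240],(800,367),interpolation=cv2.INTER_CUBIC)
B=cv2.resize(s[195:270,330:455],(389,233),interpolation=cv2.INTER_CUBIC)
C=cv2.resize(s[215:300,145:275],(389,233),interpolation=cv2.INTER_CUBIC)
cv2.imwrite('pics/c1.png',np.vstack([A,np.hstack([B,np.zeros((233,22,3),np.uint8),C])]))
E
```

```text
(no output)
```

View pics/c1.png

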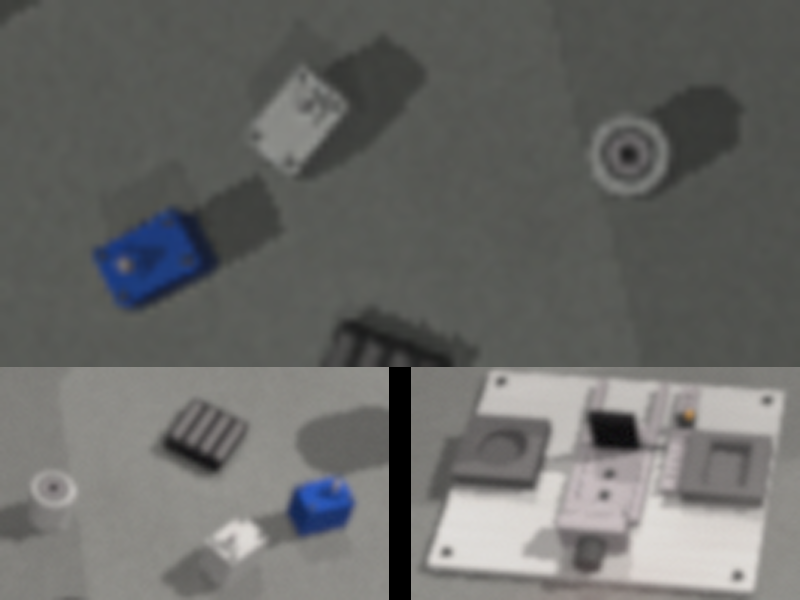

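Silver gearbox is at (235,302) in the 800×600 top view. The blue look-alike at (204,333) stays put, and so does the spacer ring at (255,220). The bearing, with its dark ring, is at (306,312). On the jig, the oblong nest is left (+y) at (415,264) and the round nest right at (503,252). The handle is at (460,264) and the pointer with its brass screw at (436,284).

```bash
cat >> h.py <<'E'
def go(x,y,z,ang=None):
    """tool shift/turn to world TCP x,y,z with jaw axis (tool y) along world angle ang (deg, mod 180)"""
    R,p,o=tool(); s=R.T@(np.array([x,y,z])-p); cur=np.degrees(np.arctan2(R[1,1],R[0,1])); t=0
    if ang is not None: t=(ang-cur+90)%180-90
    # roll about tool x (down): world yaw decreases -> sign by R[2,0]
    print('shift',s.round(4),'roll',round(np.radians(t)*np.sign(R[2,0]),4),'jaw now',round(cur,1),'q6',o['q'][5].round(1),'n',round(np.linalg.norm(s)/.05,1), 't',round(o['time'],2))
def rect(P,m):
    q=P[m][:,:2].astype(np.float32); return cv2.minAreaRect(q),m.sum(),np.nanmedian(P[m],0).round(4)
E
python3 - <<'E'
from h import *
print(tool()[0].round(3)); print(np.array(cam('wrist')['mount']).round(3))
for n,B in [('top',dict(bear=(200,205,228,230),gear=(150,195,180,224),blue=(130,222,155,248))),('scene',dict(bear=(334,224,357,254),gear=(392,240,418,264)))]:
    d=np.load(n+'.npz');P=d['P']
    for k,(a,b,c,e) in B.items():
        m=np.zeros(P.shape[:2],bool);m[b:e,a:c]=1; m&=(abs(P[...,2]-.04)<.006)
        print(n,k,rect(P,m))
    reg=(P[...,0]>.42)&(P[...,0]<.8)&(P[...,1]>-.4)&(P[...,1]<.02)
    print('plate',rect(P,reg&(abs(P[...,2]-.012)<.004)))
    print('nests',rect(P,reg&(abs(P[...,2]-.032)<.004)&(P[...,1]<-.225)),rect(P,reg&(abs(P[...,2]-.032)<.004)&(P[...,1]>-.105)))
    print('handle',rect(P,reg&(P[...,2]>.06)))
    print('tablez',np.nanmedian(P[230:300,270:330,2]))
go(.46,.19,.25)
E
```

```text
[[ 0.     0.267 -0.964]
 [ 0.    -0.964 -0.267]
 [-1.    -0.    -0.   ]]
[[-0.001 -0.298  0.955 -0.142]
 [ 1.     0.     0.001 -0.001]
 [-0.001  0.955  0.298 -0.076]
 [ 0.     0.     0.     1.   ]]
top bear (((0.4683816134929657, 0.17938834428787231), (0.03751196339726448, 0.03668791428208351), 44.96947479248047), np.int64(108), array([0.4682, 0.1791, 0.0406]))
top gear (((0.4812658727169037, 0.3421861231327057), (0.031578775495290756, 0.04671771824359894), 50.16544723510742), np.int64(113), array([0.4808, 0.3426, 0.0403]))
top blue (((0.41256579756736755, 0.41232195496559143), (0.033625707030296326, 0.0473635233938694), 31.85600471496582), np.int64(121), array([0.4135, 0.4118, 0.0401]))
plate (((0.6108142733573914, -0.18838250637054443), (0.4199184477329254, 0.3773634135723114), 89.2836685180664), np.int64(2978), array([ 0.6227, -0.1811,  0.0119]))
nests (((0.6175914406776428, -0.2713417112827301), (0.07510137557983398, 0.07612834125757217), 9.39193344116211), np.int64(263), array([ 0.6127, -0.2737,  0.0319])) (((0.5841725468635559, -0.06770909577608109), (0.07595833390951157, 0.081
[... 691 characters left out ...]
29224, 0.3797018826007843), 89.9525375366211), np.int64(3169), array([ 0.6575, -0.1591,  0.0137]))
nests (((0.6148945093154907, -0.2755730450153351), (0.07972855120897293, 0.07735207676887512), 9.079585075378418), np.int64(324), array([ 0.6198, -0.2772,  0.0339])) (((0.5803254842758179, -0.06891439110040665), (0.07931160926818848, 0.07565479725599289), 9.890721321105957), np.int64(312), array([ 0.5846, -0.0669,  0.0338]))
handle (((0.585037887096405, -0.17396411299705505), (0.016222920268774033, 0.04440992698073387), 10.349468231201172), np.int64(132), array([ 0.587 , -0.1732,  0.0777]))
tablez 0.003291018305461746
shift [-0.0187 -0.61   -0.4941] roll -0.0 jaw now -74.5 q6 90.0 n 15.7 t 1.05
```

Request:
apply_moves --pt "-0.02 -0.6 -0.485 -1.667 1" --pt "-0.02 -0.6 -0.485 -1.667 1" --pt "-0.02 -0.6 -0.485 -1.667 1" --pt "-0.02 -0.6 -0.485 -1.667 1" --pt "-0.02 -0.6 -0.485 -1.667 1" --pt "-0.02 -0.6 -0.485 -1.667 1" --pt "-0.02 -0.6 -0.485 -1.667 1" --pt "-0.02 -0.6 -0.485 -1.667 1" --pt "-0.02 -0.6 -0.485 -1.667 1" --pt "-0.02 -0.6 -0.485 -1.667 1" --pt "-0.02 -0.6 -0.485 -1.667 1" --pt "-0.02 -0.6 -0.485 -1.667 1"

```text
time: 2.25
ee_pos: [0.3859, 0.0226, 0.2473]
tcp_rot: [67.1, 89.9, -1.5]
wrist_force: [1.0, -1.4, 1.3]
opening: 0.0851
```

```bash
python3 - <<'E'
from h import *
go(.468,.178,.18,20.5)
print(tool()[2]['q'].round(1))
for n in ['top','scene']:
    P=np.load(n+'.npz')['P']; z=P[...,2]
    m=(np.hypot(P[...,0]-.582,P[...,1]+.068)<.032)&(z<.027)&(z>.015); print(rect(P,m))
E
```

```text
shift [ 0.0674  0.1329 -0.1149] roll 0.0148 jaw now 21.4 q6 72.0 n 3.8 t 2.25
[  3.4 -16.8  -8.1  98.6  -0.   72. ]
(((0.5845147371292114, -0.06640531122684479), (0.05495474115014076, 0.05647098273038864), 46.5877685546875), np.int64(160), array([ 0.5853, -0.0656,  0.0209]))
(((0.574965238571167, -0.07065315544605255), (0.048215482383966446, 0.035407405346632004), 7.484798908233643), np.int64(171), array([ 0.578 , -0.0712,  0.0233]))
```

Request:
apply_moves --pt "0.067 0.133 -0.115 0.015 1" --pt "0.067 0.133 -0.115 0.015 1" --pt "0.067 0.133 -0.115 0.015 1" --pt "0.067 0.133 -0.115 0.015 1" --pt "0.067 0.133 -0.115 0.015 1" --pt "0.067 0.133 -0.115 0.015 1" --pt "0.067 0.133 -0.115 0.015 1"

```text
time: 2.95
ee_pos: [0.4679, 0.1775, 0.181]
tcp_rot: [69.2, 89.9, -0.3]
wrist_force: [-0.6, -0.2, 0.1]
opening: 0.0852
```

```bash
python3 - <<'E'
from h import *
c=cam('wrist');P=cloud(c); cv2.imwrite('pics/w1.png',c['frame'])
m=(np.hypot(P[...,0]-.468,P[...,1]-.178)<.04)&(abs(P[...,2]-.04)<.006)
q=P[m]; r=cv2.minEnclosingCircle(q[:,:2].astype(np.float32)); print(r,m.sum(),np.median(q,0),rect(P,m))
m=(np.hypot(P[...,0]-.481,P[...,1]-.341)<.05)&(abs(P[...,2]-.04)<.006)
if m.sum()>20: print('gear',rect(P,m))
go(r[0][0],r[0][1],.011)
E
```

```text
((0.46684733033180237, 0.179000124335289), 0.01996719092130661) 1583 [0.46653406 0.18019964 0.03998188] (((0.46671217679977417, 0.1791832000017166), (0.03908238187432289, 0.03893645107746124), 56.74457550048828), np.int64(1583), array([0.4665, 0.1802, 0.04  ]))
gear (((0.48383980989456177, 0.33860278129577637), (0.032285064458847046, 0.03470279276371002), 52.789791107177734), np.int64(1490), array([0.4854, 0.333 , 0.0398]))
shift [ 0.1703 -0.0009 -0.002 ] roll -0.0 jaw now 20.4 q6 90.3 n 3.4 t 3.0
```

View pics/w1.png

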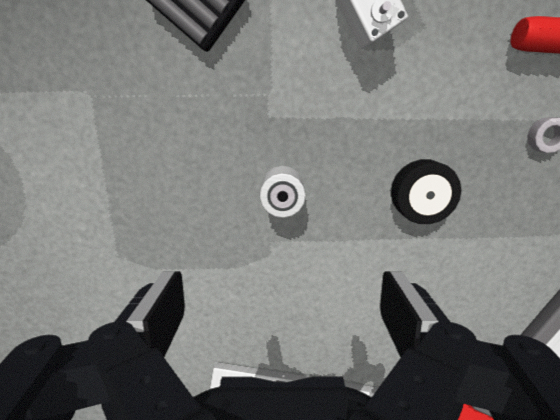

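The wrist view shows the bearing at (282,195), centred between the fingers, with the wheel at (425,195) well clear. I'm descending on it.

Request:
apply_moves --pt "0.05 -0.001 -0.002 0 1" --pt "0.1 -0.001 -0.002 0 1" --pt "0.15 -0.001 -0.002 0 1" --pt "0.17 -0.001 -0.002 0 1" --pt "0.17 -0.001 -0.002 0 1" --pt "0.17 -0.001 -0.002 0 1" --pt "0.17 -0.001 -0.002 0 -1" --pt "0.17 -0.001 -0.002 0 -1" --pt "0.17 -0.001 -0.002 0 -1" --pt "0.17 -0.001 -0.002 0 -1" --pt "0.17 -0.001 -0.002 0 -1" --pt "0.17 -0.001 -0.002 0 -1" --newtons 40

```text
time: 4.2
ee_pos: [0.4675, 0.1792, 0.0126]
tcp_rot: [79.4, 89.7, 9.9]
wrist_force: [-1.1, -1.2, 6.8]
opening: 0.0391
```

Request:
apply_moves --pt "0 0 0 0 -1" --pt "0 0 0 0 -1" --pt "-0.05 0 0 0 -1" --pt "-0.1 0 0 0 -1" --pt "-0.14 0 0 0 -1" --pt "-0.14 0 0 0 -1" --pt "-0.14 0 0 0 -1"

```text
time: 4.9
ee_pos: [0.4673, 0.1793, 0.1531]
tcp_rot: [82.6, 89.7, 13.0]
wrist_force: [-0.5, -0.8, -2.3]
opening: 0.0387
```

```bash
python3 - <<'E'
from h import *
print(tool()[2]['opening'],tool()[2]['ee_pos'])
go(.6165,-.2725,.14,9.5); go(.6165,-.2725,.14,-80.5)
c=cam('wrist'); cv2.imwrite('pics/w2.png',c['frame'])
E
```

```text
0.03868686791229285 [0.46729879 0.17925111 0.15313369]
shift [ 0.0134 -0.0181  0.4754] roll 0.1911 jaw now 20.4 q6 90.6 n 9.5 t 4.9
shift [ 0.0134 -0.0181  0.4754] roll -1.3797 jaw now 20.4 q6 90.6 n 9.5 t 4.9
```

View pics/w2.png

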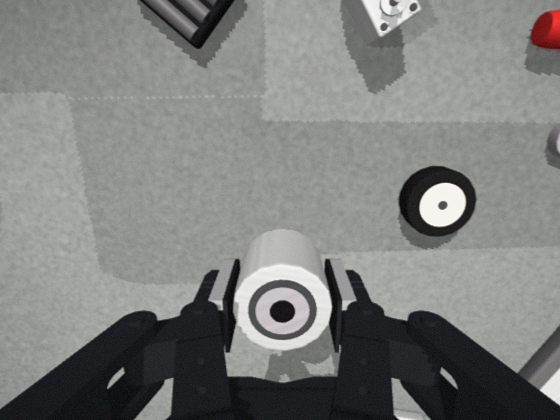

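Bearing is gripped (opening 38.7 mm) and upright. Next I carry it over the round nest.

Request:
apply_moves --pt "0.01 -0.018 0.475 0.191 -1" --pt "0.01 -0.018 0.475 0.191 -1" --pt "0.01 -0.018 0.475 0.191 -1" --pt "0.01 -0.018 0.475 0.191 -1" --pt "0.01 -0.018 0.475 0.191 -1" --pt "0.01 -0.018 0.475 0.191 -1" --pt "0.01 -0.018 0.475 0.191 -1" --pt "0.01 -0.018 0.475 0.191 -1" --pt "0.01 -0.018 0.475 0.191 -1" --pt "0.01 -0.018 0.475 0.191 -1" --pt "0.01 -0.018 0.475 0.191 -1" --pt "0.01 -0.018 0.475 0.191 -1"

```text
time: 6.15
ee_pos: [0.6149, -0.2724, 0.1396]
tcp_rot: [167.8, 89.9, 87.3]
wrist_force: [-0.6, 0.5, -0.4]
opening: 0.0391
```

```bash
python3 - <<'E'
from h import *
R,p,o=tool(); print(p,o['opening'])
c=cam('wrist');P=cloud(c); cv2.imwrite('pics/w3.png',c['frame'])
L=(P-p)@R  # tool coords
print('table/plate z check')
# held top: points near tool axis
m=(abs(L[...,1])<.018)&(abs(L[...,2])<.03)&(L[...,0]>-.06)&(L[...,0]<0)
h=np.nanmedian(L[m][:,0]); m2=m&(abs(L[...,0]-h)<.003); print('top x',h,cv2.minEnclosingCircle(L[m2][:,1:].astype(np.float32)),m2.sum())
m=(np.hypot(P[...,0]-.6165,P[...,1]+.2725)<.06)&(abs(P[...,2]-.032)<.004); print('nest',rect(P,m))
m=(np.hypot(P[...,0]-.582,P[...,1]+.068)<.06)&(abs(P[...,2]-.032)<.004); print('obl',rect(P,m))
E
```

```text
[ 0.61492125 -0.27240544  0.13960034] 0.03906835195962525
table/plate z check
top x -0.027046308162946783 ((-0.0006446992047131062, -6.844881136203185e-05), 0.020389804616570473) 6750
nest (((0.6161516308784485, -0.272019624710083), (0.07520206272602081, 0.0753616914153099), 9.291762351989746), np.int64(5462), array([ 0.6135, -0.2575,  0.0316]))
obl (((0.0, 0.0), (0.0, 0.0), 0.0), np.int64(0), array([nan, nan, nan]))
  return np.nanmean(a, axis, out=out, keepdims=keepdims)
```

View pics/w3.png

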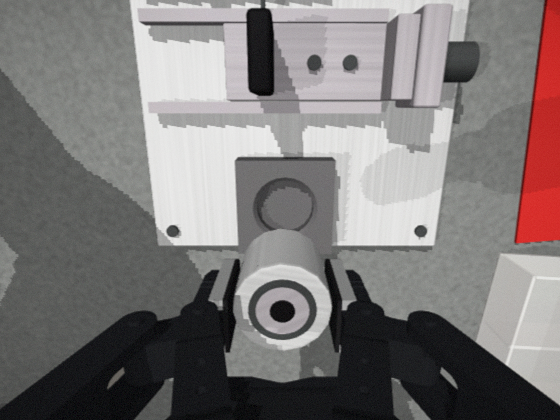

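The nest centre is at (.616,-.272) (pocket at pixel (287,205)), and the bearing is held upright. Lowering now.

```bash
python3 -c "
from h import *
go(.6168,-.272,.032,9.4)"
```

```text
shift [0.1084 0.0015 0.0008] roll 0.0018 jaw now 9.5 q6 56.6 n 2.2 t 6.2
```

Request:
apply_moves --pt "0.03 0.0015 0.001 0.002 -1" --pt "0.06 0.0015 0.001 0.002 -1" --pt "0.075 0.0015 0.001 0.002 -1" --pt "0.085 0.0015 0.001 0.002 -1" --pt "0.092 0.0015 0.001 0.002 -1" --pt "0.097 0.0015 0.001 0.002 -1" --pt "0.101 0.0015 0.001 0.002 -1" --pt "0.104 0.0015 0.001 0.002 -1" --pt "0.106 0.0015 0.001 0.002 -1" --pt "0.107 0.0015 0.001 0.002 -1" --pt "0.107 0.0015 0.001 0.002 -1"

```text
time: 7.3
ee_pos: [0.6169, -0.2723, 0.0334]
tcp_rot: [140.0, 89.9, 59.3]
wrist_force: [0.2, 1.0, -0.9]
opening: 0.0388
```

Request:
apply_moves --pt "0.001 0 0 0 -1" --pt "0.001 0 0 0 0.1" --pt "0.001 0 0 0 0.5" --pt "0.001 0 0 0 0.7" --pt "0.0 0 0 0 1" --pt "-0.04 0 0 0 1" --pt "-0.09 0 0 0 1" --pt "-0.14 0 0 0 1" --pt "-0.16 0 0 0 1" --pt "-0.16 0 0 0 1" --pt "-0.16 0 0 0 1"

```text
time: 8.4
ee_pos: [0.6168, -0.2726, 0.1932]
tcp_rot: [131.3, 89.9, 50.6]
wrist_force: [-0.2, 0.0, -0.8]
opening: 0.0857
```

```bash
python3 - <<'E'
from h import *
c=cam('wrist');P=cloud(c)
m=(np.hypot(P[...,0]-.6162,P[...,1]+.272)<.03)&(P[...,2]>.045)
q=P[m];print(m.sum(),np.percentile(q[:,2],[5,50,95]),cv2.minEnclosingCircle(q[q[:,2]>.055][:,:2].astype(np.float32)))
R,p,o=tool(); print(p)
go(.479,.30,.20,50.5)
print(o['q'].round(1))
E
```

```text
10771 [0.05949082 0.27424971 0.2836126 ] ((0.6149751543998718, -0.2648873031139374), 0.027376817539334297)
[ 0.61640604 -0.27246982  0.1920337 ]
shift [-0.0065 -0.0422 -0.5872] roll -0.7176 jaw now 9.4 q6 56.7 n 11.8 t 8.45
[-23.9  22.3  26.4  94.1   0.1  56.7]
```

Bearing top is at z ≈ 0.0595 (0.060 expected), so it is seated. On to the gearbox.

Request:
apply_moves --pt "-0.01 -0.035 -0.625 -0.718 1" --pt "-0.01 -0.035 -0.625 -0.718 1" --pt "-0.01 -0.035 -0.625 -0.718 1" --pt "-0.01 -0.035 -0.625 -0.718 1" --pt "-0.01 -0.035 -0.625 -0.718 1" --pt "-0.01 -0.035 -0.625 -0.718 1" --pt "-0.01 -0.035 -0.625 -0.718 1" --pt "-0.01 -0.035 -0.625 -0.718 1" --pt "-0.01 -0.035 -0.625 -0.718 1" --pt "-0.01 -0.035 -0.625 -0.718 1" --pt "-0.01 -0.035 -0.625 -0.718 1" --pt "-0.01 -0.035 -0.625 -0.718 1"

```text
time: 9.65
ee_pos: [0.4843, 0.3144, 0.2013]
tcp_rot: [-162.4, 89.8, 158.2]
wrist_force: [1.3, -0.6, 0.6]
opening: 0.0851
```

Request:
apply_moves --pt "0 0 -0.015 0 1" --pt "0 0 -0.015 0 1" --pt "0 0 -0.015 0 1"

```text
time: 9.95
ee_pos: [0.4722, 0.3234, 0.2001]
tcp_rot: [-134.9, 89.8, -174.3]
wrist_force: [0.1, -1.0, 0.2]
opening: 0.0853
```

```bash
python3 - <<'E'
from h import *
R,p,o=tool(); print(p)
c=cam('wrist');P=cloud(c); cv2.imwrite('pics/w4.png',c['frame'])
m=(np.hypot(P[...,0]-.481,P[...,1]-.340)<.04)&(abs(P[...,2]-.04)<.004)
r=rect(P,m); print(r); x,y=r[0][0]
go(x,y,.011,50.5)
E
```

```text
[0.47224319 0.32341785 0.20010396]
(((0.47942495346069336, 0.341764897108078), (0.03148657828569412, 0.04621061682701111), 52.902034759521484), np.int64(1589), array([0.4775, 0.3434, 0.0397]))
shift [ 0.1895  0.0192 -0.0062] roll -0.0 jaw now 50.5 q6 73.8 n 3.8 t 10.0
```

View pics/w4.png

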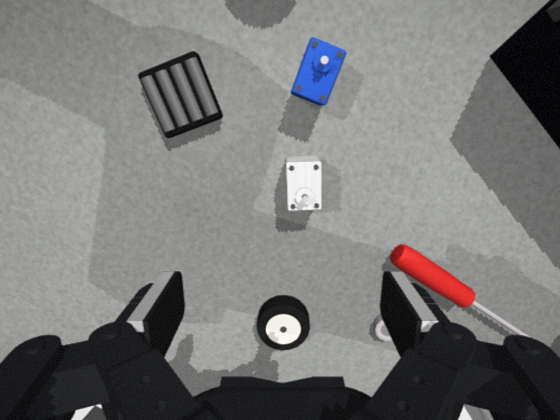

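Silver gearbox is at (304,184), the blue look-alike at (320,72), and the screwdriver is clear of the fingers. I'm taking the silver one across its 32 mm width.

Request:
apply_moves --pt "0.03 0.019 -0.006 -0.042 1" --pt "0.07 0.019 -0.006 -0.042 1" --pt "0.12 0.019 -0.006 -0.042 1" --pt "0.16 0.019 -0.006 -0.042 1" --pt "0.189 0.019 -0.006 -0.042 1" --pt "0.189 0.019 -0.006 -0.042 1" --pt "0.189 0.019 -0.006 -0.042 1" --pt "0.189 0.019 -0.006 -0.042 -1" --pt "0.189 0.019 -0.006 -0.042 -1" --pt "0.189 0.019 -0.006 -0.042 -1" --pt "0.189 0.019 -0.006 -0.042 -1" --pt "0.189 0.019 -0.006 -0.042 -1" --newtons 40

```text
time: 11.2
ee_pos: [0.48, 0.3419, 0.0127]
tcp_rot: [-171.3, 89.9, 151.6]
wrist_force: [0.3, 0.4, 5.9]
opening: 0.0314
```

Request:
apply_moves --pt "0 0 0 0 -1" --pt "0 0 0 0 -1" --pt "0 0 0 0 -1" --pt "-0.05 0 0 0 -1" --pt "-0.1 0 0 0 -1" --pt "-0.15 0 0 0 -1" --pt "-0.15 0 0 0 -1" --pt "-0.15 0 0 0 -1"

```text
time: 12.0
ee_pos: [0.4808, 0.3421, 0.1635]
tcp_rot: [136.4, 89.9, 99.3]
wrist_force: [-0.5, 0.9, -2.4]
opening: 0.0311
```

```bash
python3 - <<'E'
from h import *
R,p,o=tool(); print(p,o['opening'],o['q'].round(1))
go(.582,-.068,.15,99.5)
# jaw must lie along jig y (99.5) if pocket long axis is jig x
E
```

```text
[0.48082072 0.34205782 0.16347288] 0.03107080370242022 [35.4  9.6  7.6 88.   0.1 72.5]
shift [ 0.0126 -0.2661  0.328 ] roll -0.8131 jaw now 52.9 q6 72.5 n 8.5 t 12.0
```

Request:
apply_moves --pt "0 -0.266 0.328 -0.813 -1" --pt "0 -0.266 0.328 -0.813 -1" --pt "0 -0.266 0.328 -0.813 -1" --pt "0 -0.266 0.328 -0.813 -1" --pt "0 -0.266 0.328 -0.813 -1" --pt "0 -0.266 0.328 -0.813 -1" --pt "0 -0.266 0.328 -0.813 -1" --pt "0 -0.266 0.328 -0.813 -1" --pt "0 -0.266 0.328 -0.813 -1" --pt "0 -0.266 0.328 -0.813 -1" --pt "0 -0.266 0.328 -0.813 -1" --pt "0 -0.266 0.328 -0.813 -1"

```text
time: 13.2
ee_pos: [0.5814, -0.0671, 0.1612]
tcp_rot: [125.5, 89.8, 135.0]
wrist_force: [0.4, 0.3, -2.3]
opening: 0.0312
```

```bash
python3 - <<'E'
from h import *
R,p,o=tool(); print(p,o['opening'])
c=cam('wrist');P=cloud(c); cv2.imwrite('pics/w5.png',c['frame'])
L=(P-p)@R
m=(abs(L[...,1])<.022)&(abs(L[...,2])<.035)&(L[...,0]>-.05)&(L[...,0]<0)
h=np.nanpercentile(L[m][:,0],60); m2=m&(abs(L[...,0]-h)<.003); print('top x',h,cv2.minAreaRect(L[m2][:,1:].astype(np.float32)),m2.sum())
m=(np.hypot(P[...,0]-.582,P[...,1]+.068)<.06)&(abs(P[...,2]-.032)<.004); print('nest',rect(P,m))
m=(np.hypot(P[...,0]-.582,P[...,1]+.068)<.034)&(P[...,2]<.024)&(P[...,2]>.016); print('pocket',rect(P,m))
m=(P[...,2]>.07)&(P[...,2]<.08)&(np.hypot(P[...,0]-.586,P[...,1]+.172)<.04)
if m.sum()>20:print('handle',rect(P,m))
go(.582,-.068,.13,99.5)
E
```

```text
[ 0.58136891 -0.06710992  0.1611566 ] 0.0311588344484705
top x -0.0268177446196919 ((4.723295569419861e-05, -0.0007490254938602448), (0.04672319069504738, 0.0439118854701519), 89.7889175415039) 7371
nest (((0.5781843066215515, -0.07766291499137878), (0.08702418953180313, 0.09825149923563004), 9.33268928527832), np.int64(4149), array([ 0.568 , -0.0704,  0.0316]))
pocket (((0.5808504819869995, -0.06560444086790085), (0.043814849108457565, 0.03613065555691719), 9.274991989135742), np.int64(2058), array([ 0.5801, -0.0656,  0.0197]))
handle (((0.584370493888855, -0.17068785429000854), (0.01471070758998394, 0.04378761351108551), 9.631386756896973), np.int64(1324), array([ 0.5831, -0.1701,  0.0763]))
shift [ 0.0316 -0.0014  0.0003] roll 0.0011 jaw now 99.6 q6 -16.2 n 0.6 t 13.25
```

View pics/w5.png

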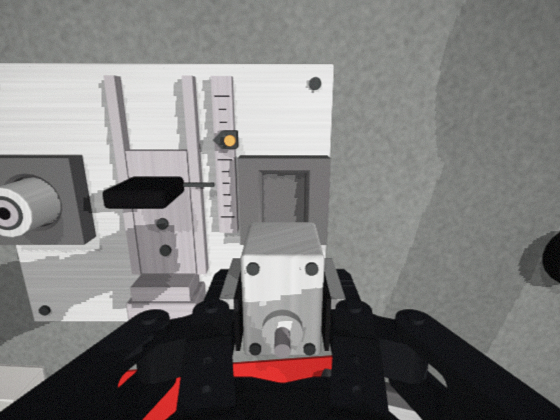

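The picture shows the gearbox square and upright, with the pocket's long side along jig x as planned. The pointer's brass screw is at (229,141) and the needle runs to (214,184). Nest position derived from the handle and round nest is (.5821,-.0646).

```bash
python3 -c "
from h import *
go(.5828,-.0645,.033,99.4)"
```

```text
shift [0.1286 0.0017 0.0018] roll 0.0029 jaw now 99.6 q6 -16.2 n 2.6 t 13.25
```

Request:
apply_moves --pt "0.04 0.0017 0.0018 0.003 -1" --pt "0.075 0.0017 0.0018 0.003 -1" --pt "0.09 0.0017 0.0018 0.003 -1" --pt "0.1 0.0017 0.0018 0.003 -1" --pt "0.107 0.0017 0.0018 0.003 -1" --pt "0.112 0.0017 0.0018 0.003 -1" --pt "0.116 0.0017 0.0018 0.003 -1" --pt "0.119 0.0017 0.0018 0.003 -1" --pt "0.122 0.0017 0.0018 0.003 -1" --pt "0.124 0.0017 0.0018 0.003 -1" --pt "0.126 0.0017 0.0018 0.003 -1" --pt "0.127 0.0017 0.0018 0.003 -1"

```text
time: 14.45
ee_pos: [0.5827, -0.0645, 0.0345]
tcp_rot: [119.0, 89.8, 128.4]
wrist_force: [1.4, -0.2, -2.0]
opening: 0.0312
```

Request:
apply_moves --pt "0.001 0 0 0 -1" --pt "0.0015 0 0 0 -1" --pt "0.0015 0 0 0 -0.2" --pt "0.0015 0 0 0 0.1" --pt "0.0015 0 0 0 0.3" --pt "0.0 0 0 0 0.4" --pt "-0.04 0 0 0 0.6" --pt "-0.09 0 0 0 1" --pt "-0.14 0 0 0 1" --pt "-0.15 0 0 0 1" --pt "-0.15 0 0 0 1" --pt "-0.15 0 0 0 1"

```text
time: 15.65
ee_pos: [0.5828, -0.0649, 0.1833]
tcp_rot: [131.0, 89.8, 140.4]
wrist_force: [0.3, 0.0, -0.8]
opening: 0.0852
```

```bash
python3 - <<'E'
from h import *
R,p,o=tool(); print(p,o['opening'])
c=cam('wrist');P=cloud(c); cv2.imwrite('pics/w6.png',c['frame']); np.savez('w6.npz',P=P,f=c['frame'],A=c['A'],b=c['b'],K=c['camera_matrix'])
for n,x,y in [('gear',.5821,-.0646),('bear',.6163,-.2719)]:
    m=(np.hypot(P[...,0]-x,P[...,1]-y)<.024)&(abs(P[...,2]-.06)<.008)
    if m.sum()>9: print(n,rect(P,m),np.percentile(P[m][:,2],[10,90]))
m=(P[...,2]>.07)&(P[...,2]<.08)&(np.hypot(P[...,0]-.586,P[...,1]+.172)<.04)
if m.sum()>20:print('handle',rect(P,m))
for t in ['pointer_tip','needle_tip']: print(t,[(np.round(r['rect']),r['confidence']) for r in cams.spot_in(t,'wrist')[:3]])
E
```

```text
[ 0.5828084  -0.06488093  0.18325075] 0.08516496222955841
gear (((0.5818493366241455, -0.06461779773235321), (0.045426495373249054, 0.03208458051085472), 9.192999839782715), np.int64(1948), array([ 0.58  , -0.0652,  0.0598])) [0.05868058 0.06298994]
bear (((0.6163060069084167, -0.27186739444732666), (0.0389278270304203, 0.03947474807500839), 89.75364685058594), np.int64(2011), array([ 0.6144, -0.2697,  0.0599])) [0.05697533 0.06103442]
handle (((0.5838839411735535, -0.17075133323669434), (0.013499900698661804, 0.04346205294132233), 9.288848876953125), np.int64(1069), array([ 0.5831, -0.17  ,  0.0763]))
pointer_tip [(array([217., 128., 239., 147.]), 0.93)]
needle_tip [(array([113., 145., 218., 288.]), 0.79), (array([  0., 149., 105., 237.]), 0.43)]
```

View pics/w6.png

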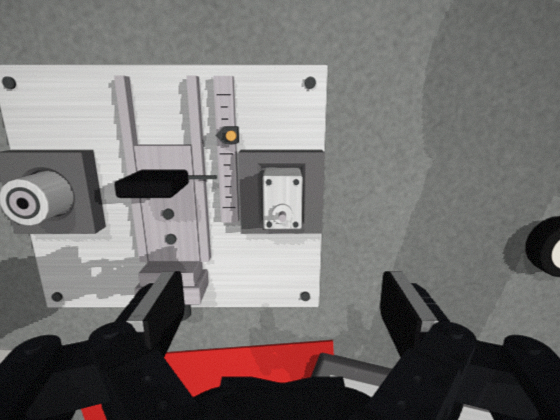

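Both parts sit with their tops at 0.060, upright and centred. Next is an enlarged crop of the pointer and needle.

```bash
python3 - <<'E'
import cv2,numpy as np
f=np.load('w6.npz')['f']; cv2.imwrite('pics/c2.png',cv2.resize(f[120:190,200:250],(500,700)[::1],interpolation=cv2.INTER_CUBIC)[:600])
E
```

```text
(no output)
```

View pics/c2.png

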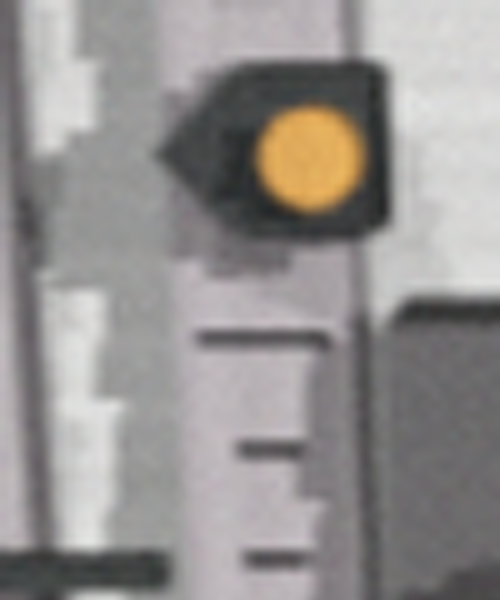

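```bash
cat >> h.py <<'E'
H0=np.array([.5841,-.1707]); a=np.radians(9.4); EX=np.array([np.cos(a),np.sin(a)]); EY=np.array([-np.sin(a),np.cos(a)])
def jig(X): d=np.asarray(X)[:2]-H0; return np.round(1000*np.array([d@EX-.035,d@EY]),1)
E
python3 - <<'E'
from h import *
d=np.load('w6.npz'); c={k:d[k] for k in 'Ab'}; c['camera_matrix']=d['K']
for n,u,v,z in [('tip',215.6,134.9,.034),('tip28',215.6,134.9,.028),('screw',230.6,135.3,.036),('needle',216.5,176.5,.0295),('needle28',216.5,176.5,.028)]: print(n,jig(ray(c,u,v,z)))
t=H0; go(t[0],t[1],.16,9.4)
E
```

```text
tip [-71.9  49.5]
tip28 [-71.5  48.3]
screw [-71.8  62.4]
needle [-35.4  47.4]
needle28 [-35.1  47.1]
shift [ 0.0221 -0.1048 -0.0154] roll 1.5706 jaw now 99.4 q6 -15.8 n 2.2 t 15.8
```

The pointer tip is at jig (-71.9, 49.5) and the needle at (-35.4, 47.4), both matching the given y values, so the jaw must open about 36.6 mm. I'll turn the camera to the +y side so it looks down on the needle while I pull.

Request:
apply_moves --pt "0.022 -0.105 -0.0155 -1.571 1" --pt "0.022 -0.105 -0.0155 -1.571 1" --pt "0.022 -0.105 -0.0155 -1.571 1" --pt "0.022 -0.105 -0.0155 -1.571 1" --pt "0.022 -0.105 -0.0155 -1.571 1" --pt "0.022 -0.105 -0.0155 -1.571 1" --pt "0.022 -0.105 -0.0155 -1.571 1" --pt "0.022 -0.105 -0.0155 -1.571 1" --pt "0.022 -0.105 -0.0155 -1.571 1" --pt "0.022 -0.105 -0.0155 -1.571 1" --pt "0.022 -0.105 -0.0155 -1.571 1" --pt "0.022 -0.105 -0.0155 -1.571 1"

```text
time: 17.0
ee_pos: [0.5836, -0.1708, 0.1588]
tcp_rot: [54.4, 89.6, 153.8]
wrist_force: [-0.4, -0.5, 0.1]
opening: 0.0854
```

```bash
python3 - <<'E'
from h import *
c=cam('wrist');P=cloud(c)
m=(P[...,2]>.07)&(P[...,2]<.08)&(np.hypot(P[...,0]-.584,P[...,1]+.171)<.035)
if m.sum()>20:
    r=rect(P,m);print('handle',r)
print(tool()[0].round(3),tool()[2]['q'].round(1))
go(H0[0],H0[1],.043,9.4)
E
```

```text
handle (((0.5851450562477112, -0.17178210616111755), (0.013660656288266182, 0.04325353726744652), 9.8585786819458), np.int64(1171), array([ 0.5852, -0.1731,  0.0763]))
[[-0.007 -0.987 -0.161]
 [ 0.003 -0.161  0.987]
 [-1.     0.006  0.004]] [-1.630e+01  1.260e+01  1.060e+01  8.850e+01  1.000e-01 -1.156e+02]
shift [ 0.116  -0.0012 -0.0005] roll -0.002 jaw now -170.7 q6 -115.6 n 2.3 t 17.05
```

Request:
apply_moves --pt "0.04 -0.0015 -0.0005 -0.002 1" --pt "0.08 -0.0015 -0.0005 -0.002 1" --pt "0.105 -0.0015 -0.0005 -0.002 1" --pt "0.116 -0.0015 -0.0005 -0.002 1" --pt "0.116 -0.0015 -0.0005 -0.002 1" --pt "0.116 -0.0015 -0.0005 -0.002 -1" --pt "0.116 -0.0015 -0.0005 -0.002 -1" --pt "0.116 -0.0015 -0.0005 -0.002 -1" --pt "0.116 -0.0015 -0.0005 -0.002 -1" --pt "0.116 -0.0015 -0.0005 -0.002 -1" --pt "0.116 -0.0015 -0.0005 -0.002 -1" --pt "0.116 -0.0015 -0.0005 -0.002 -1" --newtons 80

```text
time: 18.25
ee_pos: [0.5849, -0.1706, 0.0437]
tcp_rot: [49.4, 89.6, 148.8]
wrist_force: [0.7, 0.9, 5.8]
opening: 0.0129
```

Request:
apply_moves --pt "0 0 0 0 -1" --pt "0 0 0 0 -1" --pt "0 0 0 0 -1" --pt "0 0 0 0 -1"

```text
time: 18.65
ee_pos: [0.5849, -0.1707, 0.0437]
tcp_rot: [49.4, 89.6, 148.8]
wrist_force: [-0.2, 0.0, 2.9]
opening: 0.013
```

```bash
python3 - <<'E'
from h import *
R,p,o=tool(); print(p,o['opening'],o['wrist_force'],jig(p))
t=p[:2]-.034*EX; go(t[0],t[1],p[2],9.4)
E
```

```text
[ 0.58493248 -0.17065872  0.04372165] 0.013016358653346835 [-0.24037385  0.02594152  2.93061387] [-34.2  -0.1]
shift [ 0.0002  0.034  -0.    ] roll 0.0 jaw now -170.6 q6 -115.7 n 0.7 t 18.65
```

Handle gripped (13 mm opening). Pulling 34 mm first, then I'll check by camera.

Request:
apply_moves --pt "0 0.006 0 0 -1" --pt "0 0.012 0 0 -1" --pt "0 0.018 0 0 -1" --pt "0 0.024 0 0 -1" --pt "0 0.03 0 0 -1" --pt "0 0.034 0 0 -1" --pt "0 0.034 0 0 -1" --pt "0 0.034 0 0 -1" --pt "0 0.034 0 0 -1"

```text
time: 19.55
ee_pos: [0.5522, -0.1761, 0.0437]
tcp_rot: [33.7, 89.7, 133.1]
wrist_force: [7.6, 1.4, -2.1]
opening: 0.0132
```

```bash
python3 - <<'E'
from h import *
R,p,o=tool(); print(p,o['opening'],o['wrist_force'],jig(p))
c=cam('wrist'); f=c['frame']; np.savez('w8.npz',f=f,A=c['A'],b=c['b'],K=c['camera_matrix'])
print([(np.round(r['rect']),r['confidence']) for r in cams.spot_in('pointer_tip','wrist')[:2]])
# predicted pixels
K=c['camera_matrix']
for z,x,y in [(.034,-71.9,49),(.0295,-69,47)]:
    X=np.r_[H0+(x+35)/1000*EX+y/1000*EY,z]; q=K@(c['A'].T@(X-c['b'])); uv=(q[:2]/q[2]).round(1); print(uv)
u,v=uv.astype(int); u0,v0=max(u-50,0),max(v-37,0); print('origin',u0,v0)
cv2.imwrite('pics/c3.png',cv2.resize(f[v0:v0+75,u0:u0+100],(800,600),interpolation=cv2.INTER_CUBIC))
E
```

```text
[ 0.55222084 -0.1760766   0.04371885] 0.013160178562445286 [ 7.62841753  1.37624935 -2.05408513] [-67.3  -0.1]
[(array([277., 356., 301., 384.]), 0.7), (array([  0.,   1., 420., 407.]), 0.65)]
[289.1 347.7]
[283.7 339. ]
origin 233 302
```

View pics/c3.png

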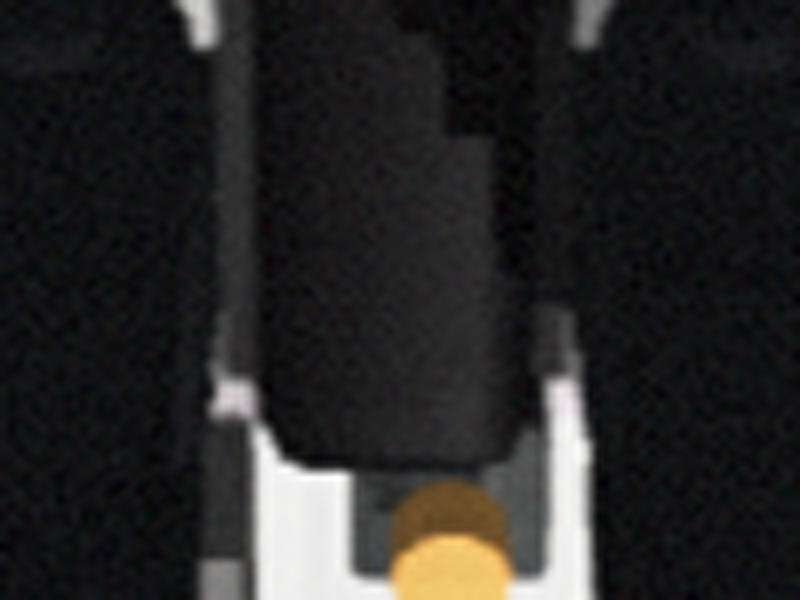

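The camera actually ended up on the -y side, so the handle hides the needle tip. The pointer's body and screw (crop (450,560)) and the handle are still visible together. I'll pull on to 36.6 mm and compare their jig x in one frame.

Request:
apply_moves --pt "0 0.001 0 0 -1" --pt "0 0.002 0 0 -1" --pt "0 0.003 0 0 -1" --pt "0 0.0035 0 0 -1" --pt "0 0.0035 0 0 -1" --pt "0 0.0035 0 0 -1"

```text
time: 20.25
ee_pos: [0.5497, -0.1765, 0.0437]
tcp_rot: [5.8, 89.8, 105.2]
wrist_force: [8.7, 1.5, -1.4]
opening: 0.0128
```

```bash
python3 - <<'E'
from h import *
R,p,o=tool(); print(p,o['opening'],o['wrist_force'],jig(p))
def Pj(P): d=P[...,:2]-H0; return np.stack([d@EX-.035,d@EY,P[...,2]],-1)*1000
for n in ['wrist','top','scene']:
    c=cam(n);P=cloud(c);J=Pj(P);f=c['frame']
    m=(abs(J[...,1])<19)&(abs(J[...,2]-77)<3)&(abs(J[...,0]+71)<14); q=J[m]
    if len(q)>3: print(n,'handle top x: mid',(np.percentile(q[:,0],3)+np.percentile(q[:,0],97))/2,np.median(q[:,0]),np.ptp(q[:,0]),len(q))
    m=(J[...,1]>49)&(J[...,1]<64)&(J[...,2]>30)&(J[...,2]<40)&(abs(J[...,0]+71)<14);q=J[m]
    if len(q)>3: print(n,'pointer x',(q[:,0].min()+q[:,0].max())/2,np.ptp(q[:,0]),len(q))
    hsv=cv2.cvtColor(f,cv2.COLOR_BGR2HSV); b=cv2.inRange(hsv,(12,110,90),(30,255,255)).astype(bool)&(abs(J[...,1]-56)<15)&(abs(J[...,0]+71)<20)
    if b.sum(): v,u=np.nonzero(b); print(n,'screw',b.sum(),jig(ray(c,u.mean(),v.mean(),.036)))
    if n=='wrist':
        np.savez('w9.npz',f=f,J=J); cv2.imwrite('pics/c4.png',np.hstack([cv2.resize(f[300:400,220:340],(480,400),interpolation=cv2.INTER_CUBIC)]))
    if n=='scene': S=f
    if n=='top': T=f
np.save('S.npy',S);np.save('T.npy',T)
w=cv2.imread('pics/c4.png'); s=cv2.resize(S[222:262,205:245],(400,400),interpolation=cv2.INTER_CUBIC)
cv2.imwrite('pics/c4.png',np.hstack([w[:,80:],s]))
E
```

```text
[ 0.54974619 -0.17648932  0.04369674] 0.012805516935624154 [ 8.70518735  1.45271491 -1.43256889] [-69.8  -0.1]
wrist handle top x: mid -70.38143698209377 -70.13239339792085 27.53421788727151 3483
wrist pointer x -71.72133116699973 13.30218252849835 333
wrist screw 219 [-71.9  62.6]
top pointer x -72.4287623684428 16.870144094750664 14
top screw 4 [-69.1  62.8]
scene handle top x: mid -68.7949196769996 -69.78305945572399 20.649840004885377 10
scene pointer x -72.87314678717183 15.945889768951915 24
scene screw 4 [-74.   58.9]
```

View pics/c4.png

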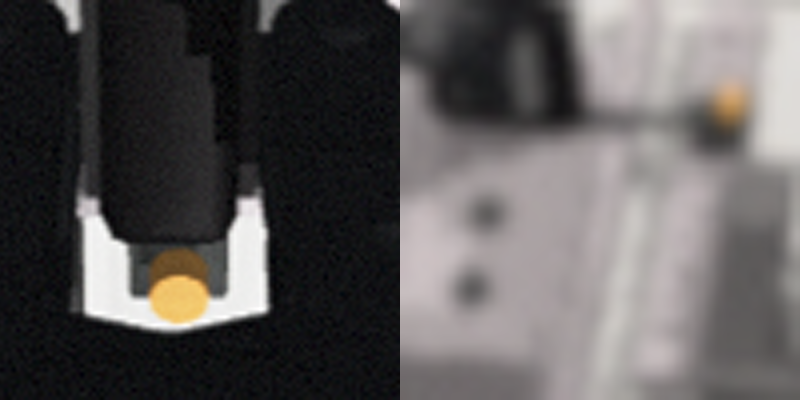

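In the scene half of the crop the needle runs almost level to the pointer. The measurements put the handle at -70.5 and the pointer at -71.8, so about 1.2 mm remains. The arm lags about 1 mm under the spring load, and I allow for that.

Request:
apply_moves --pt "0 0.001 0 0 -1" --pt "0 0.0022 0 0 -1" --pt "0 0.0022 0 0 -1" --pt "0 0.0022 0 0 -1" --pt "0 0.0022 0 0 -1"

```text
time: 20.9
ee_pos: [0.5485, -0.1767, 0.0437]
tcp_rot: [-25.4, 89.8, 74.0]
wrist_force: [8.1, 1.0, -1.8]
opening: 0.0129
```

```bash
python3 - <<'E'
from h import *
R,p,o=tool(); print(p,o['opening'],o['wrist_force'],jig(p))
c=cam('wrist');P=cloud(c); f=c['frame']
g=cv2.cvtColor(f,cv2.COLOR_BGR2GRAY)
for v in (354,356,358): # rows near the far top edge of the handle
    r=g[v,255:315]; d=np.abs(np.diff(r.astype(int))); print(v,[(int(i)+255.5,int(d[i])) for i in np.nonzero(d>40)[0]])
hsv=cv2.cvtColor(f,cv2.COLOR_BGR2HSV); b=cv2.inRange(hsv,(12,110,60),(30,255,255)); v,u=np.nonzero(b[350:385,260:310]); print('screw',jig(ray(c,u.mean()+260,v.mean()+350,.035)))
# handle's +y top edge, jig x from its outline just before the corners
J=np.stack([((P[...,:2]-H0)@EX-.035)*1000,((P[...,:2]-H0)@EY)*1000,P[...,2]*1000],-1)
for y0 in (12,15,18):
    m=(abs(J[...,1]-y0)<1.5)&(J[...,2]>74.5)&(J[...,2]<79)&(abs(J[...,0]+71)<16); x=np.sort(J[m][:,0]); print(y0,len(x),np.percentile(x,[0,5,50,95,100]).round(1))
for vv in (345,350,353):
    print(vv,[ (u,*J[vv,u].round(0)) for u in range(258,308,4)])
E
```

```text
[ 0.54852574 -0.17667437  0.04369355] 0.012913359975454999 [ 8.0658796   0.95564767 -1.82562025] [-71.1  -0.1]
354 [(257.5, 52), (258.5, 118), (259.5, 41), (264.5, 76), (265.5, 115), (297.5, 83), (298.5, 98), (304.5, 56), (305.5, 119), (306.5, 48)]
356 [(257.5, 69), (258.5, 123), (265.5, 75), (266.5, 121), (296.5, 86), (297.5, 106), (305.5, 102), (306.5, 83)]
358 [(257.5, 72), (258.5, 118), (266.5, 69), (267.5, 124), (295.5, 53), (296.5, 128), (305.5, 61), (306.5, 135)]
screw [-71.7  63.5]
12 208 [-78.1 -77.3 -71.4 -65.6 -65.2]
15 214 [-78.1 -77.3 -71.8 -65.6 -65.1]
18 188 [-78.2 -77.3 -71.4 -65.7 -64.7]
345 [(258, np.float64(-64.0), np.float64(3.0), np.float64(88.0)), (262, np.float64(-64.0), np.float64(9.0), np.float64(81.0)), (266, np.float64(-66.0), np.float64(13.0), np.float64(76.0)), (270, np.float64(-67.0), np.float64(12.0), np.float64(77.0)), (274, np.float64(-69.0), np.float64(13.0), np.float64(76.0)), (278, np.float64(-70.0), np.float64(12.0), np.float64(77.0)), (282, np.float64(-72.0), np.float64(12.0), np.float64(77.0)), (286, np.float64(-73.0), np.float64(13.0), np.float
[... 1236 characters left out ...]
 np.float64(22.0)), (266, np.float64(-66.0), np.float64(17.0), np.float64(76.0)), (270, np.float64(-67.0), np.float64(17.0), np.float64(76.0)), (274, np.float64(-69.0), np.float64(16.0), np.float64(76.0)), (278, np.float64(-70.0), np.float64(16.0), np.float64(77.0)), (282, np.float64(-72.0), np.float64(16.0), np.float64(77.0)), (286, np.float64(-73.0), np.float64(16.0), np.float64(77.0)), (290, np.float64(-75.0), np.float64(17.0), np.float64(76.0)), (294, np.float64(-77.0), np.float64(17.0), np.float64(75.0)), (298, np.float64(-78.0), np.float64(18.0), np.float64(75.0)), (302, np.float64(-83.0), np.float64(62.0), np.float64(22.0)), (306, np.float64(-80.0), np.float64(5.0), np.float64(89.0))]
```

```bash
python3 -c "
from h import *
o=tool()[2]; print(o['time'],o['ee_pos'],o['opening'],bot.job_done())"
```

```text
the job is handed in; nothing more can be done
20.95 [ 0.54850842 -0.17669604  0.0437053 ] 0.013098881946032441 None
```

I put both parts into their nests and handed the job in at 20.95 s, with the jaw held open at the pointer.

- **Parts:** The bearing housing is in the round nest and the silver gearbox in the oblong nest. Both are upright and released. Their tops measured 0.060 m, which means fully down, and I last checked this before pulling the jaw. The blue look-alike and the other bystanders were not touched.
- **Jaw:** I pulled it open about 36.7 mm and am holding it with an 80 N grip. My last wrist picture put the handle's mid-plane at jig x of about -71.6 mm and the pointer at about -71.8 mm. The arm's travel gave 36.9 mm of opening, against the 36.5 mm I measured as needed.
- **Weaker checks:** After the grasp, the handle hid the needle tip from the wrist camera, so I judged level from the handle's mid-plane. The last camera view of the needle itself was a coarse scene image taken 1.2 mm before the final position, and it looked nearly level. The top and scene readings of the pointer's position differed from the wrist reading by up to about 3 mm. I put that down to their low resolution and used the wrist camera.

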